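# Rocking hub flange out of stock

## Robot

A 6-joint arm with a two-finger parallel gripper is mounted at the origin on the work surface. World frame = base frame: x ahead of the robot, y to its left, z up, the work surface at z = 0. Lengths are in m, angles in rad, forces in N, time in s.
With the tool pointing down it reaches from about 0.375 to 0.975 m from the base axis. Payload 3.8 kg.
Tool frame: the origin (TCP) lies where the fingers leave the gripper's body, on its centre line; the fingertips stand 73 mm ahead of it and the grasp point (between the pads) lies 54 mm ahead of it (nose_length is the distance from the TCP to the fingertips, in m); z points along the fingers, y is the line along which they close (so a half turn about z gives the same grasp; the last joint's range is limited). The gripper opens to 85 mm and grips with 20 to 120 N. Pads are 22 mm wide; open, the fingers measure 114 mm over their backs; the gripper's body (76 mm by 85 mm) begins 54 mm behind the grasp point. The pads swing forward as they close: fully open they stand 13 mm farther back than shut.
Start: joints at [1.214, 0.264, 1.604, -0, 1.274, -0.037], TCP at [0.212, 0.641, 0.304] pointing down, gripper open.
Joint ranges: [-2.63, 2.63], [-0.94, 2.18], [0.31, 2.57], [-1.31, 4.45], [0, 2.66], [-2.55, 2.55]. Speed limits (rad/s): [2.57, 2.57, 3.14, 3.14, 3.14, 3.14].

## Interface

Orientations are given as a rotation vector (axis times angle).
In Python, from workcell import read_state, read_camera, calibration, finish_job, look_for, cut_out, tip_of, nose_length gives the robot as it stands.
- The arm moves only by the tool step_arm, never from a script. Its argument "targets" is a list of rows, each a list of 3 entries, a list of its own where there are three numbers: the turn, a rotation vector about the tool's x, y, z in rad, then the shift along the tool's x, y, z in mm, then the finger opening in mm, from 0 to 85.4. In form: [[[ax, ay, az], [x, y, z], grip], ...]. A call has 1 to 5 rows; each row shifts and turns the commanded pose from where the row before left it, along the tool's axes as they then stand; what a row does not reach is not made up. A row lasts 1/12 s, in which the tool goes at most 41.7 mm and 7.16 degrees, less where a joint would pass 70% of its speed; a pose out of reach is approached as far as the arm can. A call with a gripper value outside its range is refused whole. The fingers move at their own pace and stop on an object; "grip_force" is the grip in N (left out, the last holds). Time passes only in rows, so rows that do not move let the fingers close. It gives the time, the measured TCP pose, the force, the opening and the grip force at its end, in the units of the state.
- read_state(): the state, without advancing time (a new reading comes with each control period).
- read_camera(name): name is "side" or "top"; returns the picture (400x640x3 uint8, red, green, blue); there is no depth.
- calibration(name): a dict with "camera_matrix" (3x3 intrinsics, pixels), "R" (3x3) and "t" (3): a world point X has camera coordinates R X + t. Camera axes: x right, y down, z forward; pixel columns grow to the right and rows downward; lengths in m; the calibration is good to about 2 mm. A picture is of the moment at which its call begins. calibration takes no time and is no camera call.
- finish_job(): hands the job in; it is judged then, once.
Trained networks look in the newest picture that a camera, given by its name, has taken for a name from the list of things; names that differ only in an ending like _2 or _b are one class to them, and where a whole thing is asked for, a point or a joint stands for the part that bears it (a point fixed in the world has none). Each returns a list of dicts, best first, with "score" (0 to 1); they miss things now and then, are a little off and sometimes report something else, mostly with a low value. They report only what shows in the picture. A call takes as long as a camera call. They do not tell look-alikes from the thing itself.
- look_for(camera, query): "extent" ([left, top, right, bottom] in pixels, round what is visible of it).
- cut_out(camera, query): "region" (400x640 bool, what is visible of it) and "extent" ([left, top, right, bottom] in pixels, round what is visible of it).
- tip_of(camera, query): "at" ([row, column] in pixels: a listed point, or the origin of a listed thing).
The state is a dict: "time": time; "q": joint angles; "joint_vel": joint speeds; "joint_torque": joint torques, N m; "tool_pos": TCP position; "tcp_rot": TCP orientation; "wrist_force": force on the tool from outside, world axes, zero at the start; "torque": the same for the moment, N m; "width": opening from 0.0 (shut) to 1.0 (fully open); "grip_force": force on a finger pad.
Only numpy, scipy, OpenCV 4.12 (cv2) and the standard library are available. Lean on these libraries where they do the work, as an engineer would, in place of code of your own. Each camera call takes 0.05 s, during which the arm holds its last target. There are 200 camera calls.

## Task

Two wheel hub flanges stand on the dark steel inspection plate; one has a bent flange and rocks. Test both by pressing down on the rim with the closed fingertips, first the one on the robot's left, then the one on its right, pressing the bent one on its raised edge so that it tips over onto the bend. Then put the one that rocks into the grey scrap tray, standing on its flange with the boss up, and leave the steady one standing where it is on the plate.

Things in the scene. Friction and masses are not known exactly. Their poses are not given: they have to be found in the camera images.
- plate: Dark steel inspection plate, fixed, 200 mm (its x) by 340 mm (its y), 12 mm thick, on the work surface. Origin: centre of its underside; z up, x roughly away from the robot, y to the robot's left. One hub flange stands on its left half (+y), the other on its right (-y); a small bearing ring and a nut stand near its middle line.
- bent_hub: Hub flange that rocks: steel, 450 g, round flange 104 mm wide, 7 thick; upright boss 32 wide, top 58 above the underside. Beyond a straight dark crease 14 mm from the axis on its +x side it is bent up 15 deg (edge raised 10 mm). Origin: centre of the underside, z up, x to the raised edge. Stands level; 2-4 N down on that edge, 42 mm from the axis, tips it 15 deg onto the bend; let go, it falls back.
- good_hub: The steady hub flange: same steel, size and mass (104 mm across, 7 mm thick, boss 32 mm across, boss top 58 mm above the underside), but with a straight, flat flange: it does not move however its rim is pressed. Origin: centre of the underside, z up along the boss.
- tray: Grey plastic scrap tray, fixed and open on top, 200 by 200 mm outside, walls 28 mm high and 4 mm thick, floor 4 mm thick, empty. Origin: centre of its underside; z up.
Things that resemble listed ones, but are neither listed nor needed, are in the scene too. Leave any red or turquoise look-alike of the good_hub alone.

How it is judged:
By the outcome, as a careful person would: the job done as asked, in the order asked, and still so for the second after the job is handed in, with the robot touching nothing.
It also fails if it takes over 54 s, if anything falls off the work surface, if the arm or the gripper's body presses on something with over 40 N, if the wrist force passes 120 N, or if a joint passes its speed limit or range.

## Working session

There is one attempt and no reset: what is moved stays moved. The work goes in short steps, Python scripts to look and compute and a tool call to move; the robot and the scene stay as the last step left them, time stands still between calls to the robot, and variables do not carry over. Pictures are saved under pics/ and viewed, at most 10 in all, crops included, and the job is handed in when it is done.

Besides the shell and the picture viewer there is one more tool, called after "Request:" by a JSON object that holds its "fn" and its "kwargs", one argument or row to a line. step_arm: Moves the arm, as the interface text tells. Its arguments: {"type":"object","properties":{"targets":{"type":"array","items":{"type":"array"}},"grip_force":{"type":"number"}},"required":["targets"]}

```bash
mkdir -p pics; ls; python3 - <<'E'
from workcell import *
import cv2,numpy as np
s=read_state();print({k:np.round(v,3) for k,v in s.items()})
for c in("side","top"):
    im=read_camera(c);cv2.imwrite(f"pics/{c}0.png",im[:,:,::-1])
    k=calibration(c);print(c,k)
    for q in("plate","bent_hub","good_hub","tray"):
        for d in look_for(c,q)[:4]:print(q,np.round(d["extent"]),round(d["score"],2))
        for d in tip_of(c,q)[:4]:print("  tip",q,np.round(d["at"],1),round(d["score"],2))
E
```

```text
pics
{'time': np.float64(0.0), 'q': array([ 1.214,  0.265,  1.605, -0.   ,  1.274, -0.037]), 'joint_vel': array([-0.   ,  0.002, -0.001, -0.001, -0.001, -0.   ]), 'joint_torque': array([-0.0000e+00, -5.1512e+01, -3.6731e+01,  0.0000e+00,  1.3000e-02,
        0.0000e+00]), 'tool_pos': array([0.212, 0.64 , 0.303]), 'tcp_rot': array([-5.000e-01, -3.101e+00,  3.000e-03]), 'wrist_force': array([-0.247,  0.367, -0.095]), 'torque': array([-0.014,  0.032,  0.023]), 'grip_force': np.float64(0.0), 'width': np.float64(0.999)}
side {'camera_matrix': array([[395.78688366,   0.        , 326.46412558],
       [  0.        , 395.78688366, 188.06207872],
       [  0.        ,   0.        ,   1.        ]]), 'R': array([[ 0.7501278 , -0.66095942,  0.02099829],
       [-0.34203592, -0.41496389, -0.84309928],
       [ 0.56596795,  0.62525003, -0.53734782]]), 't': array([-0.31387688,  0.18112023,  0.82407145])}
plate [269. 141. 386. 210.] 0.56
  tip plate [171.5 324.2] 0.57
bent_hub [330. 158. 367. 189.] 0.78
  tip bent_hub [178.7 349. ] 0.62
good_hub [255. 176. 294. 206.] 0.98
good_hub [289. 140. 325. 16
[... 498 characters left out ...]
00731312],
       [-0.99893647, -0.01980967, -0.04163529],
       [ 0.04148087,  0.00814351, -0.99910611]]), 't': array([0.03042062, 0.4206042 , 1.4828476 ])}
plate [229. 122. 352. 204.] 0.65
  tip plate [159.  324.9] 0.75
  tip plate [160.8 290.5] 0.63
bent_hub [305. 142. 342. 175.] 0.77
bent_hub [389. 107. 472. 187.] 0.5
  tip bent_hub [157.7 322.3] 0.88
good_hub [275. 211. 311. 249.] 0.89
good_hub [245. 142. 283. 180.] 0.61
good_hub [183. 235. 221. 271.] 0.58
good_hub [229. 222. 265. 254.] 0.56
  tip good_hub [157.1 263.8] 0.84
  tip good_hub [236.7 249.6] 0.72
  tip good_hub [256.3 203.2] 0.62
  tip good_hub [228.  292.9] 0.62
tray [392. 105. 473. 186.] 0.68
  tip tray [144.3 429.4] 0.63
```

```bash
python3 - <<'E'
import cv2,numpy as np
t=cv2.imread("pics/top0.png");s=cv2.imread("pics/side0.png")
a=cv2.resize(t[90:290,170:490],None,fx=2.5,fy=2.5,interpolation=cv2.INTER_CUBIC)
b=cv2.resize(s[120:280,200:520],None,fx=2.5,fy=2.5,interpolation=cv2.INTER_CUBIC)
cv2.imwrite("pics/a.png",a);cv2.imwrite("pics/b.png",b)
E
```

```text
(no output)
```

View pics/a.png

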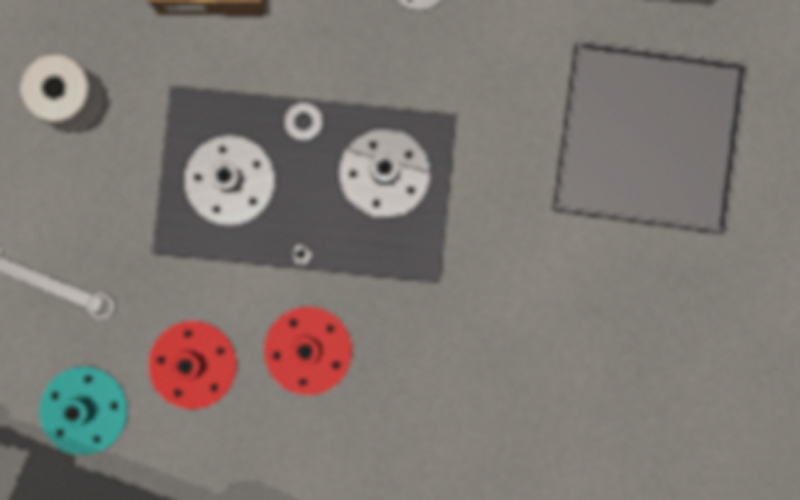

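View pics/b.png

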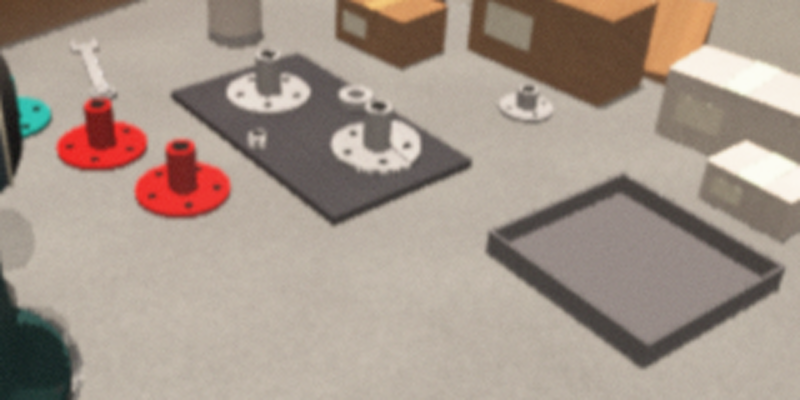

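The top view shows two hubs on the plate. The left one at about (262,162) has a plain flange. The right one at about (324,159) has a crease running from (309,150) to (342,158), with the raised part on the far (+x) side. The tray centre is near (429,145). The red and turquoise look-alikes are off the plate, nearer the robot.

```bash
cat > h.py <<'E'
from workcell import *
import cv2,numpy as np
from scipy.optimize import least_squares
from scipy.spatial.transform import Rotation as Ro
def ray(c,uv,z):
    k=calibration(c);K,R,t=k["camera_matrix"],k["R"],k["t"]
    uv=np.atleast_2d(uv);d=np.c_[uv,np.ones(len(uv))]@np.linalg.inv(K).T@R
    o=-R.T@t
    return o+d*((z-o[2])/d[:,2])[:,None]
def proj(c,X):
    k=calibration(c);p=(np.atleast_2d(X)@k["R"].T+k["t"])@k["camera_matrix"].T
    return p[:,:2]/p[:,2:]
def avg(c,n=4): return np.mean([read_camera(c).astype(float) for _ in range(n)],0)
def circ(P):
    f=lambda p:np.hypot(P[:,0]-p[0],P[:,1]-p[1])-.052
    r=least_squares(f,P[:,:2].mean(0),loss="soft_l1",f_scale=.001);return r.x,np.abs(r.fun).mean()
E
python3 - <<'E'
from h import *
im=avg("top",5).astype(np.uint8);cv2.imwrite("pics/avg.png",im[:,:,::-1])
g=cv2.cvtColor(im,cv2.COLOR_RGB2GRAY);G=cv2.resize(g,None,fx=4,fy=4,interpolation=cv2.INTER_CUBIC)
for n,(u,v) in {"L":(262,162),"R":(324,159)}.items():
    m=np.zeros_like(G);cv2.circle(m,(u*4,v*4),100,255,-1)
    b=((G>135)&(m>0)).astype(np.uint8)
    cs,_=cv2.findContours(b,cv2.RETR_EXTERNAL,cv2.CHAIN_APPROX_NONE);c=max(cs,key=cv2.contourArea)[:,0]
    uv=(c+.5)/4-.5
    P=ray("top",uv,.019);ctr,e=circ(P)
    if n=="R":
        Q=P[P[:,0]<ctr[0]+.005];ctr,e=circ(Q)
    print(n,"flange",ctr,e,"pix ext",uv.min(0),uv.max(0), "spread",np.ptp(P[:,:2],0))
    # boss bore: dark blob
    x,y=np.meshgrid(np.arange(G.shape[1]),np.arange(G.shape[0]))
    bx=(proj("top",[[*ctr,.07]])[0]+.5)*4-.5
    w=np.clip(95-G.astype(float),0,None)*(np.hypot(x-bx[0],y-bx[1])<20)
    uvb=np.array([(w*x).sum(),(w*y).sum()])/w.sum();uvb=(uvb+.5)/4-.5
    print("  bore top z.07:",ray("top",uvb,.07)[0],"exp px",(bx+.5)/4-.5,uvb)
# plate and tray
for n,z in(("plate",.012),("tray",.014)):
    for d in cut_out("top",n)[:1]:
        c=max(cv2.findContours(d["region"].astype(np.uint8),0,1)[0],key=cv2.contourArea)
        (r)=cv2.boxPoints(cv2.minAreaRect(c));P=ray("top",r,z);print(n,np.round(P[:,:2],3).tolist(),P.mean(0),np.linalg.norm(np.diff(P,axis=0),axis=1))
# crease from picture estimate
cr=ray("top",[[309,149.8],[341.5,158.2]],.019);print("crease",cr)
cv2.imwrite("pics/hubs.png",cv2.resize(im[135:190,235:350,::-1],None,fx=6.9,fy=6.9,interpolation=cv2.INTER_CUBIC))
E
```

```text
L flange [0.52462781 0.21219401] 0.000245292465347433 pix ext [243.625 143.875] [279.125 179.375] spread [0.10433019 0.1043393 ]
  bore top z.07: [0.52479417 0.21203373 0.07      ] exp px [259.08599099 159.67694663] [259.14414943 159.61938591]
R flange [0.53723337 0.03077034] 0.0006594836974440657 pix ext [305.375 141.875] [341.375 176.125] spread [0.10077969 0.10544317]
  bore top z.07: [0.53731417 0.03083097 0.07      ] exp px [323.39740407 156.46293246] [323.37649503 156.43402454]
plate [[0.437, 0.303], [0.642, 0.286], [0.61, -0.054], [0.406, -0.035]] [0.52380636 0.12522634 0.012     ] [0.20498591 0.3417758  0.20442244]
tray [[0.496, -0.163], [0.702, -0.186], [0.679, -0.393], [0.473, -0.369]] [ 0.58740308 -0.27786613  0.014     ] [0.20733121 0.20840716 0.20697398]
crease [[ 0.56239165  0.07341552  0.019     ]
 [ 0.53954712 -0.02207068  0.019     ]]
```

View pics/hubs.png

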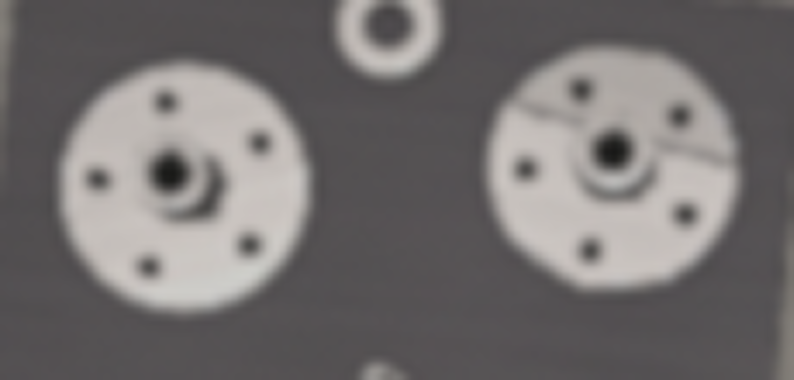

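The fits agree well: both circle radii are 52 mm, the bores match, and the crease is 14.5 mm from the axis, close to the stated 14. The raised edge points along n=(0.973,-0.233). The left hub looks flat.

```bash
cat >> h.py <<'E'
L=np.array([.5247,.2121]);B=np.array([.5373,.0308]);N=np.array([.9726,-.2327]);T=np.array([.5874,-.2779])
def des(tilt=0):
    y=np.array([-N[1],N[0],0]);z=np.array([0,0,-1.]);R=np.c_[np.cross(y,z),y,z]
    return Ro.from_matrix(R)*Ro.from_rotvec([0,tilt,0])
def plan(p,tilt=0,off=None):
    "p: wanted point, off: its distance ahead of TCP; gives turn, then shift in turned axes"
    off=nose_length() if off is None and callable(nose_length) else (nose_length if off is None else off)
    s=read_state();r=Ro.from_rotvec(s["tcp_rot"]);D=des(tilt)
    turn=(r.inv()*D).as_rotvec()
    tcp=np.array(p)-D.apply([0,0,off]);sh=D.inv().apply(tcp-s["tool_pos"])*1e3
    print("t",round(float(s["time"]),2),"turn",np.round(turn,3),"shift mm",np.round(sh,1),"F",np.round(s["wrist_force"],1),"w",round(float(s["width"]),3),"tip",np.round(s["tool_pos"]+r.apply([0,0,off]),4))
E
python3 - <<'E'
from h import *
print(nose_length, nose_length() if callable(nose_length) else "")
plan([*(L+.042*N),.06])
E
```

```text
0.0726 
t 1.25 turn [ 0.    -0.    -0.085] shift mm [-445.7 -344.2  171.3] F [-0.2 -0.3  0.1] w 0.999 tip [0.2122 0.6408 0.2313]
```

Request:
{"fn": "step_arm", "kwargs": {
  "targets": [
    [[0,0,-0.085],[0,0,0],0],
    [[0,0,0],[-30,-23,9],0],
    [[0,0,0],[-30,-23,9],0],
    [[0,0,0],[-30,-23,9],0],
    [[0,0,0],[-30,-23,9],0]
  ]
}}

```text
time: 1.67
tool_pos: [0.3081, 0.5223, 0.2676]
tcp_rot: [0.366, 3.12, 0.001]
wrist_force: [0.7, -0.1, 1.2]
width: 0.301
grip_force: 0.0
```

Request:
{"fn": "step_arm", "kwargs": {
  "targets": [
    [[0,0,0],[-30,-23,9],0],
    [[0,0,0],[-30,-23,9],0],
    [[0,0,0],[-30,-23,9],0],
    [[0,0,0],[-30,-23,9],0],
    [[0,0,0],[-30,-23,9],0]
  ]
}}

```text
time: 2.08
tool_pos: [0.4275, 0.3751, 0.2228]
tcp_rot: [0.368, 3.119, 0.001]
wrist_force: [0.6, 0.4, 1.7]
width: -0.002
grip_force: 0.0
```

Request:
{"fn": "step_arm", "kwargs": {
  "targets": [
    [[0,0,0],[-30,-23,9],0],
    [[0,0,0],[-30,-23,9],0],
    [[0,0,0],[-30,-23,9],0],
    [[0,0,0],[-26,-22,9],0],
    [[0,0,0],[0,0,0],0]
  ]
}}

```text
time: 2.5
tool_pos: [0.5206, 0.2563, 0.1852]
tcp_rot: [-0.375, -3.119, 0.005]
wrist_force: [-1.5, -0.3, 0.4]
width: -0.003
grip_force: 0.0
```

```bash
python3 -c "
from h import *
plan([*(L+.042*N),.03])"
```

```text
t 2.5 turn [-0.003  0.    -0.004] shift mm [-56.3 -42.   82.6] F [-1.5 -0.3  0.4] w -0.003 tip [0.5206 0.256  0.1126]
```

Request:
{"fn": "step_arm", "kwargs": {
  "targets": [
    [[0,0,0],[-28,-21,15],0],
    [[0,0,0],[-28,-21,15],0],
    [[0,0,0],[0,0,15],0],
    [[0,0,0],[0,0,0],0],
    [[0,0,0],[0,0,0],0]
  ]
}}

```text
time: 2.92
tool_pos: [0.562, 0.2072, 0.141]
tcp_rot: [-0.369, -3.117, 0.001]
wrist_force: [-0.2, -0.1, 0.3]
width: 0.0
grip_force: 0.0
```

```bash
python3 -c "
from h import *
plan([*(L+.042*N),.019])"
```

```text
t 2.92 turn [-0.001 -0.003 -0.001] shift mm [-4.6 -3.9 49.4] F [-0.2 -0.1  0.3] w 0.0 tip [0.5618 0.2072 0.0684]
```

Request:
{"fn": "step_arm", "kwargs": {
  "targets": [
    [[0,0,0],[-5,-4,15],0],
    [[0,0,0],[0,0,15],0],
    [[0,0,0],[0,0,10],0],
    [[0,0,0],[0,0,4],0],
    [[0,0,0],[0,0,2],0]
  ]
}}

```text
time: 3.33
tool_pos: [0.5661, 0.203, 0.0957]
tcp_rot: [-0.366, -3.119, 0.0]
wrist_force: [0.1, -0.2, 0.2]
width: 0.001
grip_force: 0.0
```

Request:
{"fn": "step_arm", "kwargs": {
  "targets": [
    [[0,0,0],[0,0,2],0],
    [[0,0,0],[0,0,2],0],
    [[0,0,0],[0,0,0],0]
  ]
}}

```text
time: 3.58
tool_pos: [0.5671, 0.2025, 0.0923]
tcp_rot: [0.367, 3.119, 0.0]
wrist_force: [0.3, 0.6, -0.6]
width: 0.0
grip_force: 0.0
```

```bash
python3 -c "
from h import *
plan([*(L+.042*N),.019])"
```

```text
t 3.58 turn [0.    0.001 0.   ] shift mm [ 1.4 -0.5  0.7] F [ 0.3  0.6 -0.6] w 0.0 tip [0.5671 0.2025 0.0197]
```

Request:
{"fn": "step_arm", "kwargs": {
  "targets": [
    [[0,0,0],[0,0,1],0],
    [[0,0,0],[0,0,0],0]
  ]
}}

```text
time: 3.75
tool_pos: [0.5674, 0.2024, 0.0917]
tcp_rot: [0.368, 3.119, 0.001]
wrist_force: [-1.1, -0.4, 2.5]
width: 0.002
grip_force: 1.4
```

Request:
{"fn": "step_arm", "kwargs": {
  "targets": [
    [[0,0,0],[0,0,1],0],
    [[0,0,0],[0,0,0],0]
  ]
}}

```text
time: 3.92
tool_pos: [0.5674, 0.2025, 0.0916]
tcp_rot: [0.368, 3.119, 0.001]
wrist_force: [-3.4, -0.4, 8.6]
width: 0.004
grip_force: 4.7
```

Request:
{"fn": "step_arm", "kwargs": {
  "targets": [
    [[0,0,0],[0,0,0.3],0],
    [[0,0,0],[0,0,0],0],
    [[0,0,0],[0,0,0],0],
    [[0,0,0],[0,0,0],0]
  ]
}}

```text
time: 4.25
tool_pos: [0.5674, 0.2024, 0.0916]
tcp_rot: [0.368, 3.119, 0.001]
wrist_force: [-4.5, -1.3, 10.7]
width: 0.001
grip_force: 5.4
```

```bash
python3 -c "
from h import *
im=read_camera('side');cv2.imwrite('pics/pl.png',cv2.resize(im[130:230,240:400,::-1],None,fx=4,fy=4,interpolation=cv2.INTER_CUBIC))
plan([*(L+.042*N),.019])"
```

```text
t 4.3 turn [ 0.001  0.001 -0.   ] shift mm [ 1.8 -0.6  0. ] F [-3.9 -1.2 10.8] w 0.001 tip [0.5674 0.2025 0.019 ]
```

View pics/pl.png

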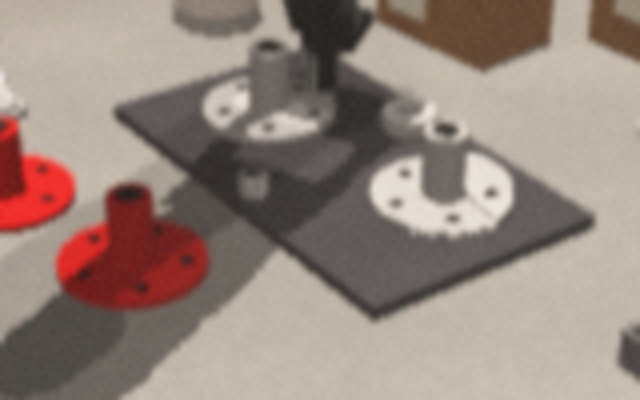

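With 10.8 N on its rim, the left hub (boss at about (307,145) in the picture) stays level, so it is the steady one. The bent hub is the right one, with its crease at about (362,181).

Request:
{"fn": "step_arm", "kwargs": {
  "targets": [
    [[0,0,0],[0,0,-10],0],
    [[0,0,0],[0,0,-30],0],
    [[0,0,0],[0,0,-35],0],
    [[0,0,0],[0,0,0],0]
  ]
}}

```text
time: 4.63
tool_pos: [0.5713, 0.2035, 0.1724]
tcp_rot: [0.367, 3.109, 0.008]
wrist_force: [2.1, 0.6, 0.3]
width: 0.001
grip_force: 0.0
```

```bash
python3 -c "
from h import *
plan([*(B+.046*N),.08],.12)"
```

```text
t 4.63 turn [0.006 0.131 0.   ] shift mm [ -63.8 -175.8   12.7] F [2.1 0.6 0.3] w 0.001 tip [0.5721 0.2037 0.0998]
```

Request:
{"fn": "step_arm", "kwargs": {
  "targets": [
    [[0,0.12,0],[0,0,0],0],
    [[0,0,0],[-16,-35,0],0],
    [[0,0,0],[-16,-35,0],0],
    [[0,0,0],[-16,-35,0],0],
    [[0,0,0],[-16,-35,0],0]
  ]
}}

```text
time: 5.05
tool_pos: [0.5967, 0.0498, 0.1573]
tcp_rot: [-0.353, -3.003, -0.021]
wrist_force: [-0.1, 0.4, 0.1]
width: 0.003
grip_force: 0.0
```

Request:
{"fn": "step_arm", "kwargs": {
  "targets": [
    [[0,0,0],[0,-35,0],0],
    [[0,0,0],[0,0,0],0],
    [[0,0,0],[0,0,0],0]
  ]
}}

```text
time: 5.3
tool_pos: [0.588, 0.0153, 0.1571]
tcp_rot: [-0.36, -3.001, -0.022]
wrist_force: [1.1, 0.3, -0.1]
width: -0.001
grip_force: 0.0
```

```bash
python3 -c "
from h import *
plan([*(B+.046*N),.04],.12)"
```

```text
t 5.3 turn [ 0.001  0.    -0.004] shift mm [-7.2  3.3 44.5] F [ 1.1  0.3 -0.1] w -0.001 tip [0.5796 0.0174 0.085 ]
```

Request:
{"fn": "step_arm", "kwargs": {
  "targets": [
    [[0,0,0],[-3,3,20],0],
    [[0,0,0],[0,0,20],0],
    [[0,0,0],[0,0,5],0],
    [[0,0,0],[0,0,3],0],
    [[0,0,0],[0,0,0],0]
  ]
}}

```text
time: 5.72
tool_pos: [0.5857, 0.0217, 0.1085]
tcp_rot: [-0.352, -3.001, -0.021]
wrist_force: [0.2, -0.8, 0.1]
width: -0.0
grip_force: 0.0
```

```bash
python3 -c "
from h import *
plan([*(B+.042*N),.019],.12)"
```

```text
t 5.72 turn [-0.    -0.001  0.001] shift mm [-3.6 -2.4 17.1] F [ 0.2 -0.8  0.1] w -0.0 tip [0.5771 0.0237 0.0365]
```

Request:
{"fn": "step_arm", "kwargs": {
  "targets": [
    [[0,0,0],[-3.5,-2.5,3],0],
    [[0,0,0],[0,0,3],0],
    [[0,0,0],[0,0,2],0],
    [[0,0,0],[0,0,1],0],
    [[0,0,0],[0,0,0],0]
  ]
}}

```text
time: 6.13
tool_pos: [0.5887, 0.0177, 0.1003]
tcp_rot: [-0.354, -3.004, -0.022]
wrist_force: [0.6, -0.9, 1.5]
width: -0.002
grip_force: 1.1
```

Request:
{"fn": "step_arm", "kwargs": {
  "targets": [
    [[0,0,0],[0,0,1.5],0],
    [[0,0,0],[0,0,1.5],0],
    [[0,0,0],[0,0,0],0]
  ]
}}

```text
time: 6.38
tool_pos: [0.5879, 0.0178, 0.0969]
tcp_rot: [-0.354, -3.003, -0.021]
wrist_force: [1.5, 0.2, 1.8]
width: -0.002
grip_force: 1.2
```

Request:
{"fn": "step_arm", "kwargs": {
  "targets": [
    [[0,0,0],[0,0,1.5],0],
    [[0,0,0],[0,0,1.5],0],
    [[0,0,0],[0,0,0],0]
  ]
}}

```text
time: 6.63
tool_pos: [0.5864, 0.018, 0.093]
tcp_rot: [-0.354, -3.0, -0.021]
wrist_force: [0.6, -0.7, 1.9]
width: -0.0
grip_force: 0.9
```

```bash
python3 -c "
from h import *
plan([*(B+.042*N),.019],.12)"
```

```text
t 6.63 turn [-0.    -0.001 -0.   ] shift mm [-0.2  1.   1.9] F [ 0.6 -0.7  1.9] w -0.0 tip [0.5779 0.0201 0.0209]
```

Request:
{"fn": "step_arm", "kwargs": {
  "targets": [
    [[0,0,0],[0,0,1.5],0],
    [[0,0,0],[0,0,0],0],
    [[0,0,0],[0,0,0],0]
  ]
}}

```text
time: 6.88
tool_pos: [0.5866, 0.018, 0.0919]
tcp_rot: [-0.354, -3.001, -0.021]
wrist_force: [1.5, -0.9, 1.8]
width: 0.003
grip_force: 1.2
```

Request:
{"fn": "step_arm", "kwargs": {
  "targets": [
    [[0,0,0],[0,0,1],0],
    [[0,0,0],[0,0,0],0],
    [[0,0,0],[0,0,0],0]
  ]
}}

```text
time: 7.13
tool_pos: [0.5866, 0.018, 0.0918]
tcp_rot: [-0.354, -3.001, -0.021]
wrist_force: [-0.4, -1.0, 6.8]
width: -0.001
grip_force: 3.4
```

```bash
python3 -c "
from h import *
plan([*(B+.042*N),.019],.12)"
```

```text
t 7.13 turn [-0.    -0.001  0.   ] shift mm [0.2 0.9 0.7] F [-0.4 -1.   6.8] w -0.001 tip [0.5782 0.02   0.0197]
```

```bash
python3 -c "
from h import *
im=read_camera('side');cv2.imwrite('pics/pr.png',cv2.resize(im[130:230,240:400,::-1],None,fx=4,fy=4,interpolation=cv2.INTER_CUBIC))"
```

```text
(no output)
```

View pics/pr.png

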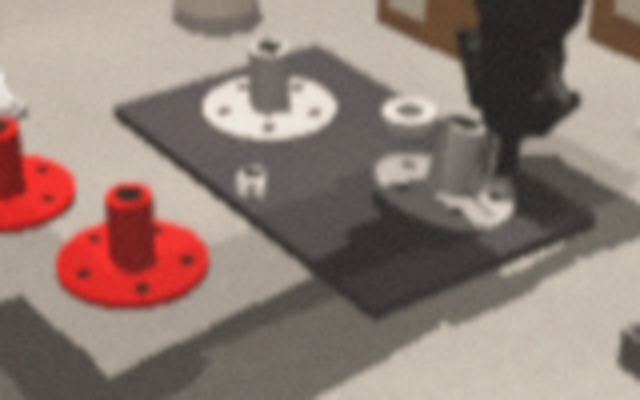

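The right hub is tipped onto its bend: the boss leans towards the fingers and the near flange edge is lifted. The force only rose once the bend was down on the plate. I'll let it back slowly, then raise the tool, remove the tilt and go over the boss.

Request:
{"fn": "step_arm", "kwargs": {
  "targets": [
    [[0,0,0],[0,0,-2.5],0],
    [[0,0,0],[0,0,-2],0],
    [[0,0,0],[0,0,-2],0],
    [[0,0,0],[0,0,-2],0],
    [[0,0,0],[0,0,-2],0]
  ]
}}

```text
time: 7.6
tool_pos: [0.5875, 0.0178, 0.1013]
tcp_rot: [-0.354, -3.0, -0.021]
wrist_force: [-0.2, 0.5, -0.2]
width: -0.002
grip_force: 0.0
```

Request:
{"fn": "step_arm", "kwargs": {
  "targets": [
    [[0,0,0],[0,0,-2],0],
    [[0,0,0],[0,0,-2],0],
    [[0,0,0],[0,0,-30],0],
    [[0,0,0],[0,0,-35],0],
    [[0,0,0],[0,0,-35],20]
  ]
}}

```text
time: 8.02
tool_pos: [0.5992, 0.0148, 0.2047]
tcp_rot: [-0.354, -2.998, -0.021]
wrist_force: [0.4, 0.4, 0.5]
width: 0.13
grip_force: 0.0
```

Request:
{"fn": "step_arm", "kwargs": {
  "targets": [
    [[0,-0.12,0],[0,0,0],85],
    [[0,0,0],[0,0,0],85],
    [[0,0,0],[0,0,0],85]
  ]
}}

```text
time: 8.27
tool_pos: [0.599, 0.0151, 0.2051]
tcp_rot: [-0.367, -3.119, -0.0]
wrist_force: [-0.9, -0.7, 0.0]
width: 0.565
grip_force: 0.0
```

```bash
python3 - <<'E'
from h import *
plan([*B,.051],0,.054)
g=cv2.cvtColor(avg("top",3).astype(np.uint8),cv2.COLOR_RGB2GRAY)
print([ (d["extent"],round(d["score"],2)) for d in look_for("top","bent_hub")[:2]],[ (d["at"],round(d["score"],2)) for d in tip_of("top","bent_hub")[:2]])
print("side",[ (np.round(d["extent"],1),round(d["score"],2)) for d in (read_camera("side") is not None and look_for("side","bent_hub"))[:2]],[ (np.round(d["at"],1),round(d["score"],2)) for d in tip_of("side","bent_hub")[:2]])
s=read_camera("side");cv2.imwrite('pics/pg.png',cv2.resize(s[130:230,240:400,::-1],None,fx=4,fy=4,interpolation=cv2.INTER_CUBIC))
print("exp boss top px side",proj("side",[[*B,.07]]),"origin",proj("side",[[*B,.012]]))
E
```

```text
t 8.27 turn [-0.    -0.001  0.001] shift mm [ 63.7   0.9 100.1] F [-0.9 -0.7  0. ] w 0.565 tip [0.5989 0.0151 0.1511]
[([311.9, 140.9, 339.6, 157.1], 0.83)] [([160.8, 323.8], 0.67)]
side [(array([332.1, 159.6, 365. , 190.2]), 0.7)] [(array([179.9, 350.7]), 0.72), (array([169.9, 323.6]), 0.45)]
exp boss top px side [[351.52748413 161.51002026]] origin [[350.42039798 179.19787425]]
```

View pics/pg.png

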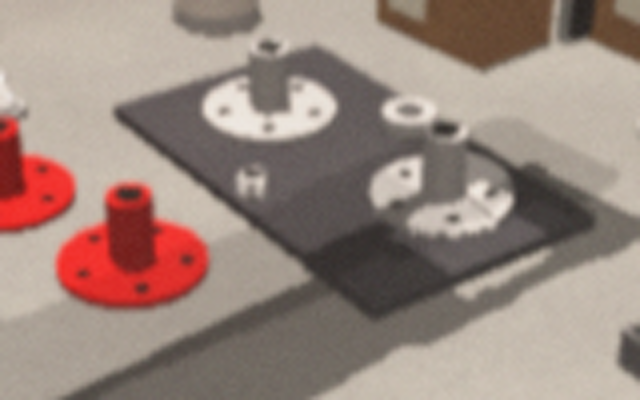

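The hub fell back level where it was: the boss top is at about (351,162), against an expected (351.5,161.5). Moving over it and descending.

Request:
{"fn": "step_arm", "kwargs": {
  "targets": [
    [[0,0,0],[32,0.5,0],85],
    [[0,0,0],[32,0.5,0],85],
    [[0,0,0],[0,0,10],85],
    [[0,0,0],[0,0,0],85],
    [[0,0,0],[0,0,0],85]
  ]
}}

```text
time: 9.13
tool_pos: [0.5382, 0.0307, 0.1945]
tcp_rot: [-0.368, -3.12, 0.0]
wrist_force: [0.6, -0.1, -0.1]
width: 0.998
grip_force: 0.0
```

```bash
python3 -c "
from h import *
plan([*B,.05],0,.054)"
```

```text
t 9.13 turn [-0. -0.  0.] shift mm [ 0.9 -0.1 90.5] F [ 0.6 -0.1 -0.1] w 0.998 tip [0.5382 0.0307 0.1405]
```

Request:
{"fn": "step_arm", "kwargs": {
  "targets": [
    [[0,0,0],[1,0,30],85],
    [[0,0,0],[0,0,30],85],
    [[0,0,0],[0,0,20],85],
    [[0,0,0],[0,0,10],85],
    [[0,0,0],[0,0,0],85]
  ]
}}

```text
time: 9.55
tool_pos: [0.5364, 0.0307, 0.1024]
tcp_rot: [-0.368, -3.116, 0.001]
wrist_force: [-0.9, 0.4, 0.7]
width: 1.0
grip_force: 0.0
```

Request:
{"fn": "step_arm", "kwargs": {
  "grip_force": 50,
  "targets": [
    [[0,0,0],[0,0,0],20],
    [[0,0,0],[0,0,0],20],
    [[0,0,0],[0,0,0],20],
    [[0,0,0],[0,0,0],20],
    [[0,0,0],[0,0,0],20]
  ]
}}

```text
time: 9.97
tool_pos: [0.5383, 0.0308, 0.1065]
tcp_rot: [0.367, 3.117, 0.0]
wrist_force: [-0.8, -0.8, 2.5]
width: 0.363
grip_force: 49.7
```

Request:
{"fn": "step_arm", "kwargs": {
  "targets": [
    [[0,0,0],[0,0,0],20],
    [[0,0,0],[0,0,0],20],
    [[0,0,0],[0,0,0],20]
  ]
}}

```text
time: 10.22
tool_pos: [0.5383, 0.0308, 0.1065]
tcp_rot: [0.367, 3.117, 0.0]
wrist_force: [-0.4, -1.5, 5.7]
width: 0.365
grip_force: 49.8
```

```bash
python3 -c "
from h import *
plan([*B,.05],0,.054)"
```

```text
t 10.22 turn [0.    0.003 0.   ] shift mm [ 1.  -0.3  2.5] F [-0.4 -1.5  5.7] w 0.365 tip [0.5385 0.0308 0.0525]
```

Request:
{"fn": "step_arm", "kwargs": {
  "targets": [
    [[0,0,0],[0,0,-3],20],
    [[0,0,0],[0,0,-10],20],
    [[0,0,0],[0,0,-25],20],
    [[0,0,0],[0,0,-30],20],
    [[0,0,0],[0,0,-25],20]
  ]
}}

```text
time: 10.63
tool_pos: [0.5361, 0.031, 0.1985]
tcp_rot: [-0.368, -3.118, 0.0]
wrist_force: [0.6, 0.1, -3.6]
width: 0.358
grip_force: 50.1
```

```bash
python3 -c "
from h import *
plan([*T,.13],0,.054)
im=read_camera('side');cv2.imwrite('pics/li.png',cv2.resize(im[90:230,260:420,::-1],None,fx=4,fy=4,interpolation=cv2.INTER_CUBIC))"
```

```text
t 10.63 turn [-0.    -0.002  0.   ] shift mm [-121.8 -288.5   14.5] F [ 0.6  0.1 -3.6] w 0.358 tip [0.536  0.031  0.1445]
```

View pics/li.png

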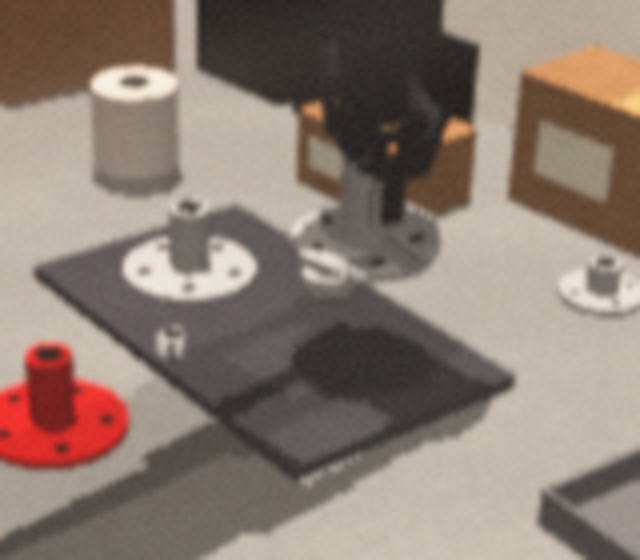

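The hub is held upright and clear of the plate. On to the tray.

Request:
{"fn": "step_arm", "kwargs": {
  "targets": [
    [[0,0,0],[-10,-24,0],20],
    [[0,0,0],[-14,-33,0],20],
    [[0,0,0],[-14,-33,0],20],
    [[0,0,0],[-14,-33,0],20],
    [[0,0,0],[-14,-33,0],20]
  ]
}}

```text
time: 11.1
tool_pos: [0.5642, -0.1372, 0.197]
tcp_rot: [-0.367, -3.119, -0.001]
wrist_force: [0.3, -0.1, -4.0]
width: 0.362
grip_force: 50.7
```

Request:
{"fn": "step_arm", "kwargs": {
  "targets": [
    [[0,0,0],[-14,-33,0],20],
    [[0,0,0],[-14,-33,0],20],
    [[0,0,0],[-14,-33,0],20],
    [[0,0,0],[-10,-24,0],20],
    [[0,0,0],[0,0,0],20]
  ]
}}

```text
time: 11.52
tool_pos: [0.587, -0.273, 0.1972]
tcp_rot: [0.373, 3.118, -0.004]
wrist_force: [0.4, 1.1, -4.2]
width: 0.364
grip_force: 50.9
```

```bash
python3 -c "
from h import *
plan([*T,.0465],0,.054)"
```

```text
t 11.52 turn [-0.003  0.001 -0.004] shift mm [-1.5 -4.7 96.7] F [ 0.4  1.1 -4.2] w 0.364 tip [ 0.587  -0.2731  0.1432]
```

Request:
{"fn": "step_arm", "kwargs": {
  "targets": [
    [[0,0,0],[-1,-4,15],20],
    [[0,0,0],[0,0,28],20],
    [[0,0,0],[0,0,28],20],
    [[0,0,0],[0,0,12],20],
    [[0,0,0],[0,0,6],20]
  ]
}}

```text
time: 11.93
tool_pos: [0.5838, -0.2695, 0.1039]
tcp_rot: [-0.366, -3.112, -0.005]
wrist_force: [-0.8, 0.5, -3.9]
width: 0.359
grip_force: 51.0
```

Request:
{"fn": "step_arm", "kwargs": {
  "targets": [
    [[0,0,0],[0,0,2],20],
    [[0,0,0],[0,0,2],20],
    [[0,0,0],[0,0,0],20],
    [[0,0,0],[0,0,0],20]
  ]
}}

```text
time: 12.27
tool_pos: [0.5882, -0.2723, 0.1066]
tcp_rot: [0.367, 3.117, -0.002]
wrist_force: [0.2, 1.2, -4.4]
width: 0.359
grip_force: 51.0
```

Request:
{"fn": "step_arm", "kwargs": {
  "targets": [
    [[0,0,0],[0,0,3],20],
    [[0,0,0],[0,0,2],20],
    [[0,0,0],[0,0,1],20],
    [[0,0,0],[0,0,0],20],
    [[0,0,0],[0,0,0],20]
  ]
}}

```text
time: 12.68
tool_pos: [0.5869, -0.272, 0.0987]
tcp_rot: [-0.368, -3.12, -0.0]
wrist_force: [0.2, -0.1, -4.4]
width: 0.362
grip_force: 51.0
```

Request:
{"fn": "step_arm", "kwargs": {
  "targets": [
    [[0,0,0],[0,0,1],20],
    [[0,0,0],[0,0,0],20],
    [[0,0,0],[0,0,0],20]
  ]
}}

```text
time: 12.93
tool_pos: [0.5871, -0.272, 0.0986]
tcp_rot: [0.368, 3.12, -0.0]
wrist_force: [-2.1, 1.6, 1.5]
width: 0.359
grip_force: 51.8
```

Contact with the tray floor at z 0.0986, as expected (0.0985). Releasing.

Request:
{"fn": "step_arm", "kwargs": {
  "targets": [
    [[0,0,0],[0,0,0],45],
    [[0,0,0],[0,0,0],60],
    [[0,0,0],[0,0,0],85],
    [[0,0,0],[0,0,0],85],
    [[0,0,0],[0,0,0],85]
  ]
}}

```text
time: 13.35
tool_pos: [0.5872, -0.2721, 0.0979]
tcp_rot: [0.368, 3.119, -0.0]
wrist_force: [-0.7, -0.1, 0.1]
width: 0.99
grip_force: 0.0
```

Request:
{"fn": "step_arm", "kwargs": {
  "targets": [
    [[0,0,0],[0,0,-10],85],
    [[0,0,0],[0,0,-30],85],
    [[0,0,0],[0,0,-40],85],
    [[0,0,0],[0,0,-40],85],
    [[0,0,0],[0,0,-40],85]
  ]
}}

```text
time: 13.77
tool_pos: [0.5867, -0.2718, 0.2599]
tcp_rot: [-0.368, -3.12, -0.0]
wrist_force: [-0.1, -0.6, 0.2]
width: 0.996
grip_force: 0.0
```

Request:
{"fn": "step_arm", "kwargs": {
  "targets": [
    [[0,0,0],[30,0,0],85],
    [[0,0,0],[40,0,0],85],
    [[0,0,0],[40,0,0],85],
    [[0,0,0],[0,0,0],85],
    [[0,0,0],[0,0,0],85]
  ]
}}

```text
time: 14.18
tool_pos: [0.4775, -0.2454, 0.2577]
tcp_rot: [-0.369, -3.119, -0.001]
wrist_force: [-0.2, -1.5, -0.0]
width: 0.997
grip_force: 0.0
```

```bash
python3 -c "
from h import *
s=read_camera('side');t=read_camera('top')
a=cv2.resize(s[130:280,240:530,::-1],(580,300));b=cv2.resize(t[90:210,220:490,::-1],(580,258))
cv2.imwrite('pics/end.png',np.vstack([a,b]));print(read_state()['tool_pos'],read_state()['time'],read_state()['wrist_force'])"
```

```text
[ 0.48063237 -0.24672325  0.2590163 ] 14.2833 [-0.30107815 -0.72892188  0.48375673]
```

View pics/end.png

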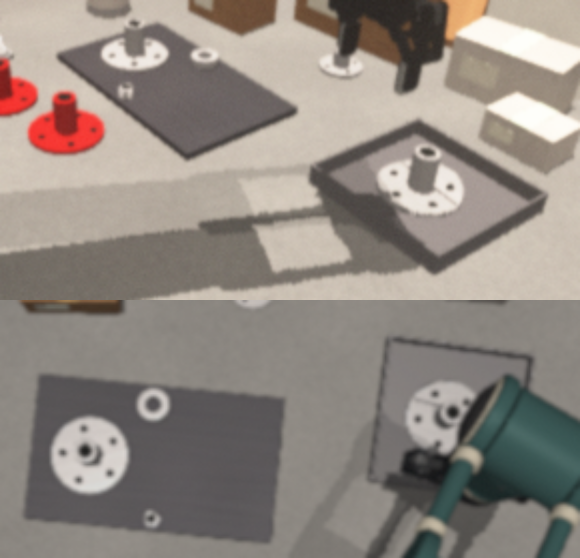

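The bent hub stands on its flange near the middle of the tray with its boss up, at about (425,185) in the side half. The steady hub is unmoved on the plate, and the arm is clear of everything.

```bash
python3 -c "
from workcell import *
print(finish_job())"
```

```text
the job is handed in; nothing more can be done
None
```

Job handed in at about 14 s: I pressed the left hub first and it stayed steady at about 11 N, then the right one tipped onto its bend at about 2 N; the right one now stands boss up in the scrap tray, and the left one is still in place on the plate.

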